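Load a tube rack on the shaker and hold it against the padded bar for clamping

TASK

Load the rack on the shaker in sample order: lower the tall tube into hole 1, let go, then lower the short tube into hole 2 (holes count from the left in the row next to the foam-padded bar), dropping nothing and leaving the bottles and the tip box alone. Then, as a third hand for the colleague who will clamp the rack, push the rack itself with the fingers, flat on the platform, until its whole long side is flush on the foam pad, and hold it there with a steady push of about 10 newtons for a good two seconds, never slamming the pad. Finish while still holding that push: do not back away or let go.

Things in the scene. Friction and masses are not known exactly. Their poses are not given: they have to be found in the camera images.
- shaker: Low orbital shaker fixed to the bench: white housing, bare aluminium platform 300 mm (its x) by 270 mm (its y). Origin: centre of its underside; platform top 80 mm above it. +x points from the robot's side to the padded bar at the far edge (220 mm long, top 44 mm above the platform), +y to the left seen that way, z up.
- stops (a point): Point midway between two fixed L-shaped stops with black knobs at the platform's near edge, level with the platform (shaker x -128, y 0 mm): each 28 mm wide, 40 mm deep, 34 mm tall, centred 60 mm to the left and right. The colleague will slide them up later; leave them.
- pad_face (a point): Centre of the foam pad's pressing face on the bar (face looks to the shaker's -x). The dark pad is 210 mm long (along the shaker's y) and 38 mm tall, from 4 to 42 mm above the platform. Uncompressed the face lies at shaker x = 112 mm; this point moves with the foam.
- pad (a joint): Compression of the foam pad in m along the shaker's +x: 0 when free, at most 0.009. The foam pushes back with about 2 N per mm (10 N at 0.005).
- rack: Grey plastic tube rack, loose on the platform: 92 mm (its x) by 134 mm (its y), 55 mm tall, 0.28 kg; solid side walls, six round 32 mm holes, two rows of three 42 mm apart, inner floor at 5 mm. Origin: centre of its underside. +x points roughly at the padded bar, +y left seen that way. Slides with about 1 N of friction, more if borne down on; starts 20 to 45 mm short of the pad, slightly askew.
- rack_hole1 (a point): Centre of the mouth of hole 1 (left-hand hole of the row next to the padded bar), level with the rack's top, 55 mm above its underside; at rack x 21, y 42 mm. 50 mm deep to the floor.
- rack_hole2 (a point): Centre of the mouth of hole 2 (middle hole of the row next to the padded bar); at rack x 21, y 0 mm. Otherwise as hole 1.
- rack_front (a point): Middle of the rack's long side that faces away from the padded bar (the side to push), 25 mm above the rack's underside; at rack x -46 mm.
- tube_tall_mid (a point): Tall self-standing screw-cap tube: its centre, half-way up. 115 mm tall, round body 29 mm across with a bevelled foot, ribbed cap 33 to 35 mm across and 20 mm tall; about 0.06 kg. Stands upright on the bench right of the shaker. z along the tube, up. Seated in the rack its foot is 5 mm above the rack's underside, its top 65 mm above the rack's top.
- tube_short_mid (a point): Short self-standing screw-cap tube: its centre, half-way up. Same shape, cap and diameter as the tall one but 90 mm tall; about 0.05 kg. Stands upright on the bench to the right of the shaker. Seated in the rack its top is 40 mm above the rack's top.
- wash_bottle: Bystander: white squeeze wash bottle with a bent spout, 64 mm across, 183 mm tall. Origin: centre of its underside.
- tip_box: Bystander: grey pipette tip box with a pale lid, 80 by 118 mm, 68 mm tall. Origin: centre of its underside.
- media_bottle: Bystander: glass media bottle with a blue cap, 70 mm across, 140 mm tall. Origin: centre of its underside.
Not all that is in view belongs to the job. Leave any green or red look-alike of the part that bears tube_tall_mid alone. What is shaped like the part that bears tube_short_mid but green is not meant.

How it is judged:
By the outcome, as a careful person would: the job done as asked, in the order asked, and still so for the second after the job is handed in, while the arm keeps its last pose, push and grip.
It also fails if it takes over 72 s, if anything falls off the work surface, if the arm or the gripper's body presses on something with over 40 N, if the wrist force passes 120 N, or if a joint passes its speed limit or range.

ROBOT

A 6-joint arm with a two-finger parallel gripper is mounted at the origin on the work surface. World frame = base frame: x ahead of the robot, y to its left, z up, the work surface at z = 0. Lengths are in mm, angles in rad, forces in N, time in s.
With the tool pointing down it reaches from about 300 to 775 mm from the base axis. Payload 14.6 kg.
Tool frame: the origin (TCP) lies on the front face of the gripper's body, between the roots of the fingers; the fingertips stand 97 mm ahead of it and the grasp point (between the pads) lies 78 mm ahead of it; z points along the fingers, y is the line along which they close (so a half turn about z gives the same grasp; the last joint's range is limited). The gripper opens to 94 mm and grips with 3 to 60 N. Pads are 16 mm wide; open, the fingers measure 119 mm over their backs; the gripper's body (75 mm by 177 mm) begins 78 mm behind the grasp point.
Start: joints at [1.269, 0.3, 1.521, -0, 1.321, -0.067], TCP at [127.955, 534.9, 302.646] pointing down, gripper open.
Joint ranges: [-3.03, 3.03], [-0.79, 2.21], [0.23, 2.52], [-1.04, 4.18], [0, 3.07], [-2.55, 2.55]. Speed limits (rad/s): [2.22, 2.22, 2.57, 3.14, 3.14, 3.14].

INTERFACE

Orientations are given as [roll, pitch, yaw] about the fixed x, y, z axes, in that order (R = Rz(yaw) Ry(pitch) Rx(roll)).
In Python, from cell import * gives the robot as it stands.
- The arm moves only by the tool carry_out, never from a script. Its arguments are lists of equal length, an entry for each row: "slide": the shift along the world's x, y, z scaled (see below), a list of three; "dr": the turn, a rotation vector about the world's x, y, z scaled (see below), a list of three; "gripper": the opening in per cent of the stroke, from 0 (shut) to 100 (fully open). A call has 1 to 10 rows; each row is the pose to reach, as a shift and turn from the pose commanded when the call began, turning the shorter way round; what a row does not reach only later rows make up. The controller multiplies each number of a shift by 0.25 m and each number of a turn by 360 degrees. A row lasts 1/12 s, in which the tool goes at most 41.7 mm and 7.16 degrees, less where a joint would pass 70% of its speed; a pose out of reach is approached as far as the arm can. A call with a number of a shift or a turn outside -1 to 1 is refused whole. A call with a gripper value outside its range is refused whole. The fingers move at their own pace and stop on an object; "newtons" is the grip in N (left out, the last holds). Time passes only in rows, so rows that repeat a pose let the fingers close. It gives the time, the measured TCP pose, the force, the opening and the grip force at its end, in the units of the state.
- read_state(): the state, without advancing time (a new reading comes with each control period).
- camera(name): name is "side" or "top"; returns the picture (400x640x3 uint8, red, green, blue); there is no depth.
- camera_model(name): a dict with "vfov" (degrees; the focal length in pixels is half the picture's height over the tangent of half this angle, whatever the lens; pixels are square), "cx", "cy" (the principal point, pixels), "R" (3x3) and "t" (3): a world point X has camera coordinates R X + t. Camera axes: x right, y down, z forward; pixel columns grow to the right and rows downward; lengths in mm; the calibration is good to about 2 mm. A picture is of the moment at which its call begins. camera_model takes no time and is no camera call.
- sign_off(): hands the job in; it is judged then, once.
The state is a dict: "clock": time; "joints": joint angles; "qd": joint speeds; "effort": joint torques, N m; "eef_pos": TCP position; "eef_rot": TCP orientation; "wrist_force": force on the tool from outside, world axes, zero at the start; "moment": the same for the moment, N m; "finger_gap": finger opening in mm; "finger_force": force on a finger pad.
Only numpy, scipy, OpenCV 4.12 (cv2) and the standard library are available. Lean on these libraries where they do the work, as an engineer would, in place of code of your own. Each camera call takes 0.05 s, during which the arm holds its last target. There are 200 camera calls.

## Working session

There is one attempt and no reset: what is moved stays moved. The work goes in short steps, Python scripts to look and compute and a tool call to move; the robot and the scene stay as the last step left them, time stands still between calls to the robot, and variables do not carry over. Pictures are saved under pics/ and viewed, at most 10 in all, crops included, and the job is handed in when it is done.

Besides the shell and the picture viewer there is one more tool, called as a command line: name --argument value ..., lists and objects as JSON in quotes. carry_out: Moves the arm, as the interface text tells. Its arguments: {"type":"object","properties":{"slide":{"type":"array","items":{"type":"array","items":{"type":"number","minimum":-1,"maximum":1}}},"dr":{"type":"array","items":{"type":"array","items":{"type":"number","minimum":-1,"maximum":1}}},"gripper":{"type":"array","items":{"type":"number"}},"newtons":{"type":"number"}},"required":["slide","dr","gripper"]}

```bash
mkdir -p pics; python3 - <<'E'
from cell import *
import cv2
for n in("top","side"):
    cv2.imwrite(f"pics/{n}0.png",camera(n)[:,:,::-1]); m=camera_model(n); print(n,m)
print(read_state())
E
```

```text
top {'vfov': 51.154764289737734, 'cx': 322.1834858807672, 'cy': 200.6175435243012, 'R': array([[ 5.00823898e-04, -9.99905189e-01,  1.37608951e-02],
       [-9.83031609e-01, -3.01651731e-03, -1.83411440e-01],
       [ 1.83435560e-01, -1.34355381e-02, -9.82939918e-01]]), 't': array([ -16.5406105 ,  550.61793997, 1318.17965413])}
side {'vfov': 55.86342975929731, 'cx': 312.4333601649121, 'cy': 193.84072355279665, 'R': array([[ 0.98364226, -0.18012221, -0.00197551],
       [-0.1152315 , -0.6207708 , -0.77547747],
       [ 0.13845438,  0.76302005, -0.63137215]]), 't': array([-519.7557683 ,  138.45018252, 1167.0902486 ])}
{'clock': 0.1, 'joints': array([ 1.26939566e+00,  3.00382558e-01,  1.52146380e+00, -4.19290309e-05,
        1.32072611e+00, -6.66250827e-02]), 'qd': array([ 0.00177152, -0.00249692, -0.00118678, -0.00083925,  0.000953  ,
       -0.00022596]), 'effort': array([ 1.70675761e-03, -5.32648838e+01, -3.53282690e+01,  7.09504914e-02,
        2.34832690e-02, -7.85351858e-05]), 'eef_pos': array([127.92957971, 534.78653571, 302.18447144]), 'eef_rot': array([-3.14061231e+00, -2.47075101e-05,  2.90682745e+00]), 'wrist_force': array([0.21003025, 0.84614111, 0.77131226]), 'moment': array([ 0.01273389, -0.01877831,  0.00412907]), 'finger_force': 0.0, 'finger_gap': 93.7877255894624}
```

View pics/top0.png

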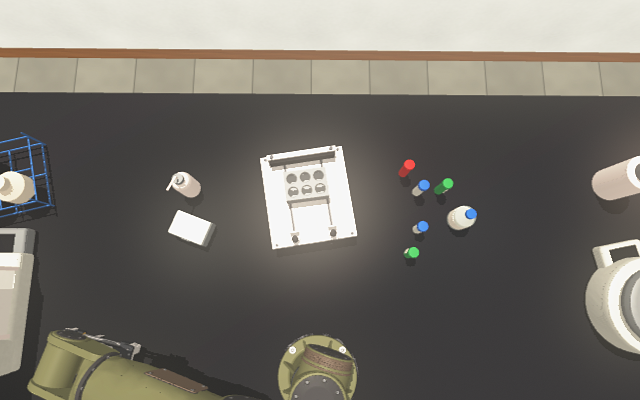

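View pics/side0.png

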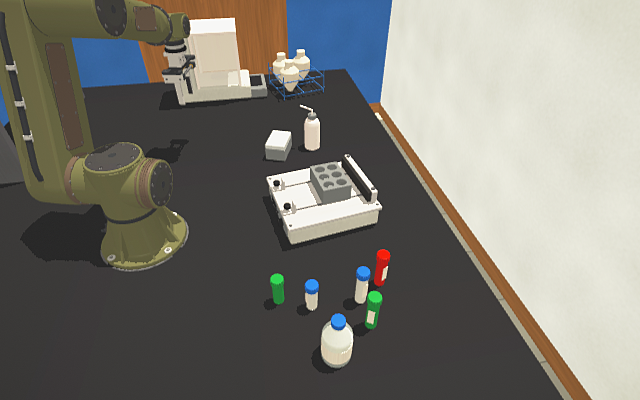

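The top view shows the shaker at about (308,198), with the rack at (306,182). The blue-capped tall tube is at about (422,187) and the blue-capped short tube at about (421,228). The green and red look-alikes are next to the tall one. The side view agrees: tall (362,285), short (311,295). I'll zoom in next.

```bash
python3 - <<'E'
import cv2,numpy as np
t=cv2.imread("pics/top0.png");s=cv2.imread("pics/side0.png")
a=cv2.resize(t[140:255,255:365],None,fx=5,fy=5,interpolation=cv2.INTER_CUBIC)  # 550x575
cv2.imwrite("pics/c1.png",a)
b=cv2.resize(s[145:250,255:390],None,fx=5.5,fy=5.5,interpolation=cv2.INTER_CUBIC)
cv2.imwrite("pics/c2.png",b)
for n,im in(("top",t),("side",s)):
    hsv=cv2.cvtColor(im,cv2.COLOR_BGR2HSV)
    m=cv2.inRange(hsv,(100,120,100),(125,255,255))
    k,l,st,c=cv2.connectedComponentsWithStats(m)
    print(n,[(st[i].tolist(),c[i].round(1).tolist()) for i in range(1,k) if 30<st[i][4]<400])
E
```

```text
top [([419, 180, 11, 11, 98], [423.6, 184.8]), ([465, 209, 12, 10, 95], [470.8, 213.4]), ([417, 221, 12, 11, 102], [422.4, 226.0])]
side [([0, 87, 9, 39, 189], [2.8, 110.4]), ([356, 266, 15, 15, 182], [362.9, 273.0]), ([305, 279, 14, 15, 180], [311.4, 286.0]), ([331, 313, 15, 17, 212], [338.0, 321.1])]
```

View pics/c1.png

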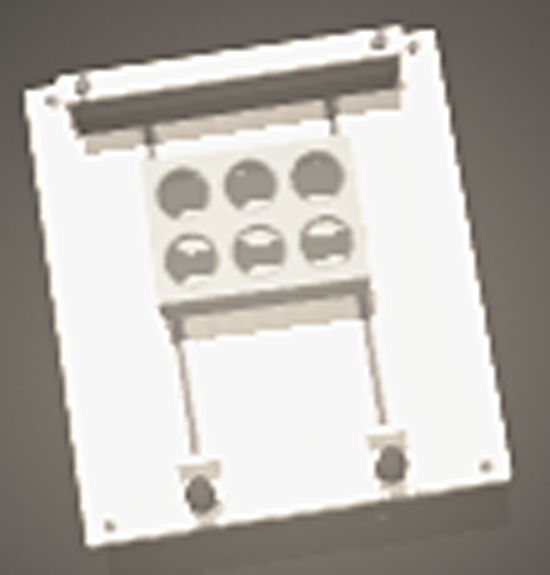

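View pics/c2.png

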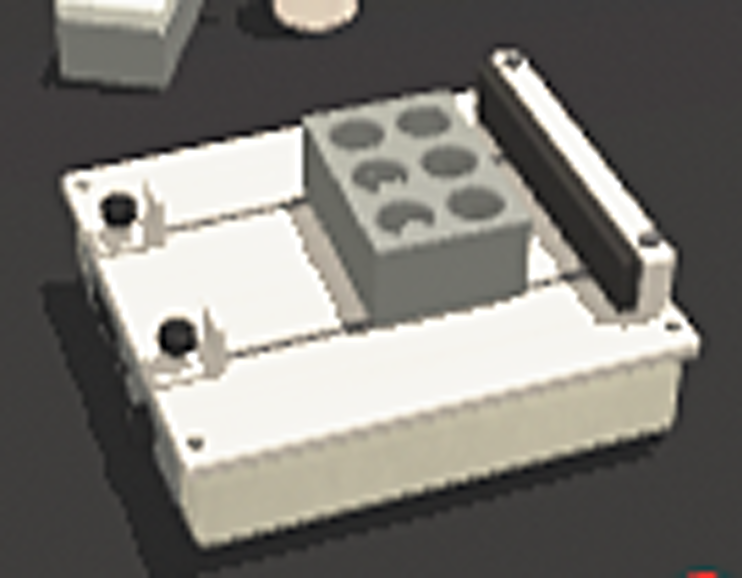

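```bash
cat > h.py <<'E'
from cell import *
import cv2,numpy as np
from scipy.optimize import least_squares
M={n:camera_model(n) for n in("top","side")}
def proj(n,X):
    m=M[n];c=np.atleast_2d(X)@m["R"].T+m["t"];f=200/np.tan(np.radians(m["vfov"]/2))
    return c[:,:2]/c[:,2:]*f+[m["cx"],m["cy"]]
def world(p,yaw,P,z):
    c,s=np.cos(yaw),np.sin(yaw);P=np.asarray(P,float)
    return np.c_[P@np.array([[c,s],[-s,c]])+p,np.full(len(P),z)]
def fit(obs,x0,n=3):
    # obs: list of (cam, local Nx2, z, px Nx2)
    def r(v): return np.concatenate([(proj(k,world(v[:2],v[2] if n==3 else 0,P,z))-px).ravel() for k,P,z,px in obs])
    s=least_squares(r,x0[:n],loss="soft_l1",x_scale=[100,100,1][:n]);return s.x,r(s.x).reshape(-1,2).round(1)
def up(px,ox,oy,k): return (np.array(px,float)+.5)/k-.5+[ox,oy]
E
python3 - <<'E'
from h import *
T=lambda p:up(p,255,140,5); S=lambda p:up(p,255,145,5.5)
sh,e=fit([("top",[(150,135),(150,-135),(-150,-135),(-150,135)],80,T([(24,92),(437,31),(511,478),(88,547)])),
 ("side",[(-150,135),(-150,-135),(150,-135)],80,S([(62,178),(192,467),(700,347)]))],[500,0,.1])
print("shaker",sh,e.tolist())
H=[(21,42),(21,0),(21,-42),(-21,42),(-21,0),(-21,-42)];C=[(46,67),(46,-67),(-46,-67),(-46,67)]
for use in(("top",),("side",),("top","side")):
  o=[("top",H+C,135,T([(183,193),(251,185),(318,175),(191,258),(259,249),(326,241),(145,160),(350,137),(371,279),(160,305)])),
   ("side",H+C[1:],135,S([(424,122),(449,161),(477,203),(357,134),(379,175),(405,216),(530,222),(378,252),(303,117)]))]
  rk,e=fit([q for q in o if q[0] in use],[520,0,.1]); print("rack",use,rk,e.tolist())
c,s=np.cos(sh[2]),np.sin(sh[2]);d=rk[:2]-sh[:2];print("rack in shaker",c*d[0]+s*d[1],-s*d[0]+c*d[1],rk[2]-sh[2])
print("holes",world(rk[:2],rk[2],[(21,42),(21,0)],135))
for nm,h,a,b in(("tall",115,(424,185.2),(362.9,273)),("short",90,(422.6,226),(311.4,286))):
  for use in((0,),(1,),(0,1)):
    o=[("top",[(0,0)],h-4,np.array([a])),("side",[(0,0)],h-8,np.array([b]))]
    v,e=fit([o[i] for i in use],[500,-200],2);print(nm,v,e.tolist())
# neighbours by colour
for n in M:
  im=cv2.imread(f"pics/{n}0.png");hsv=cv2.cvtColor(im,cv2.COLOR_BGR2HSV)
  for col,lo,hi in(("g",(50,120,60),(75,255,255)),("r",(0,180,100),(5,255,255))):
    k,l,st,cc=cv2.connectedComponentsWithStats(cv2.inRange(hsv,lo,hi))
    for i in range(1,k):
      if st[i][4]>40: print(n,col,st[i].tolist())
for nm,h,a in(("red",115,(409,165)),("greentall",115,(448,183)),("greenshort",90,(414,252.5)),("media",130,(470.8,213.4))):
  print(nm,fit([("top",[(0,0)],h-4,np.array([a]))],[500,-200],2)[0])
E
```

```text
shaker [5.61405429e+02 3.16518364e+01 1.57764560e-01] [[0.4, -0.7], [-0.7, -0.6], [0.2, -0.0], [0.0, -0.5], [-0.6, 0.2], [-1.5, 0.7], [-0.1, -0.6]]
rack ('top',) [5.89729967e+02 3.67845999e+01 1.28657499e-01] [[0.2, 0.1], [0.0, 0.0], [0.1, 0.4], [0.1, 0.2], [0.1, 0.4], [0.2, 0.3], [-1.1, -0.1], [0.6, -0.7], [0.2, -0.4], [-0.8, -0.3]]
rack ('side',) [5.92436879e+02 4.00528762e+01 1.26936860e-01] [[0.0, -0.1], [-0.0, 0.0], [-0.4, 0.0], [-0.0, -0.0], [0.2, -0.1], [-0.1, 0.2], [0.5, -0.2], [-0.2, 0.0], [0.1, 0.2]]
rack ('top', 'side') [5.90841748e+02 3.74987444e+01 1.30485875e-01] [[-0.1, -0.3], [-0.2, -0.3], [-0.2, 0.0], [-0.1, -0.1], [-0.1, 0.0], [-0.0, -0.1], [-1.4, -0.4], [0.3, -1.1], [0.0, -0.8], [-1.0, -0.6], [-0.4, 0.4], [-0.4, 0.5], [-0.7, 0.5], [-0.4, 0.5], [-0.1, 0.4], [-0.4, 0.7], [0.3, 0.3], [-0.5, 0.6], [-0.3, 0.7]]
rack in shaker 29.98936123442138 1.1495277810524804 -0.02727868453460819
holes [[606.19835489  81.87412757 135.        ]
 [611.66322279  40.23117836 135.        ]]
tall [ 590.05928654 -336.83419072] [[0.0, -0.0]]
tall [ 593.48547045 -334.09182699] [[0.0, 0.0]]
tall [ 592.07375445 -335.64036802] [[-0.4, -0.6], [-0.4, 0.6]]
short [ 463.33944175 -333.11987111] [[0.0, 0.0]]
short [ 465.41164993 -330.76877566] [[-0.0, -0.0]]
short [ 464.58770068 -331.941117  ] [[-0.4, -0.4], [-0.2, 0.4]]
top g [435, 178, 18, 16, 156]
top g [406, 247, 13, 11, 103]
side g [270, 273, 14, 32, 348]
side g [365, 290, 18, 40, 378]
side r [374, 249, 16, 37, 352]
red [ 655.91922333 -291.73032384]
greentall [ 597.47656931 -413.47866907]
greenshort [ 379.87212886 -302.47258052]
media [ 497.86239698 -474.13033465]
```

carry_out --slide '[[0.52,-0.96,0.1],[0.52,-0.96,0.1],[0.52,-0.96,0.1],[0.52,-0.96,0.1],[0.52,-0.96,0.1],[0.52,-0.96,0.1],[0.52,-0.96,0.1],[0.52,-0.96,0.1],[0.52,-0.96,0.1],[0.52,-0.96,0.1]]' --dr '[[0,0,-0.192],[0,0,-0.192],[0,0,-0.192],[0,0,-0.192],[0,0,-0.192],[0,0,-0.192],[0,0,-0.192],[0,0,-0.192],[0,0,-0.192],[0,0,-0.192]]' --gripper '[100,100,100,100,100,100,100,100,100,100]'

```text
clock: 0.93
eef_pos: [258.2, 294.4, 327.6]
eef_rot: [3.142, -0.0, 1.692]
wrist_force: [-0.3, -0.0, -0.1]
finger_gap: 93.9
finger_force: 0.0
```

carry_out --slide '[[0.52,-0.96,0],[0.52,-0.96,0],[0.52,-0.96,0],[0.52,-0.96,0],[0.52,-0.96,0],[0.52,-0.96,0],[0.52,-0.96,0]]' --dr '[[0,0,0],[0,0,0],[0,0,0],[0,0,0],[0,0,0],[0,0,0],[0,0,0]]' --gripper '[100,100,100,100,100,100,100]'

```text
clock: 1.52
eef_pos: [388.9, 51.7, 327.6]
eef_rot: [3.142, 0.0, 1.699]
wrist_force: [-0.4, 0.4, 0.2]
finger_gap: 94.1
finger_force: 0.0
```

carry_out --slide '[[0.52,-0.96,0],[0.52,-0.96,0],[0.52,-0.96,0],[0.52,-0.96,0],[0.52,-0.96,0],[0.52,-0.96,0],[0.52,-0.96,0]]' --dr '[[0,0,0],[0,0,0],[0,0,0],[0,0,0],[0,0,0],[0,0,0],[0,0,0]]' --gripper '[100,100,100,100,100,100,100]'

```text
clock: 2.1
eef_pos: [518.8, -188.6, 326.8]
eef_rot: [-3.141, -0.0, 1.699]
wrist_force: [-1.1, 0.9, -0.0]
finger_gap: 94.2
finger_force: 0.0
```

carry_out --slide '[[0.292,-0.588,-0.1],[0.292,-0.588,-0.1],[0.292,-0.588,-0.1],[0.292,-0.588,-0.1],[0.292,-0.588,-0.308],[0.292,-0.588,-0.308],[0.292,-0.588,-0.308]]' --dr '[[0,0,0],[0,0,0],[0,0,0],[0,0,0],[0,0,0],[0,0,0],[0,0,0]]' --gripper '[100,100,100,100,100,100,100]'

```text
clock: 2.68
eef_pos: [589.9, -331.4, 246.1]
eef_rot: [-3.135, -0.005, 1.7]
wrist_force: [-0.3, 0.2, 0.6]
finger_gap: 94.4
finger_force: 0.0
```

```bash
python3 - <<'E'
from h import *
a=camera("top")[:,:,::-1];b=camera("side")[:,:,::-1]
p=read_state()["eef_pos"];print(p)
A=cv2.resize(a[140:250,365:475],(396,396),interpolation=3);B=cv2.resize(b[200:310,310:420],(396,396),interpolation=3)
cv2.imwrite("pics/c3.png",np.hstack([A,B]))
E
```

```text
[ 590.85952598 -331.24695688  251.59819044]
```

View pics/c3.png

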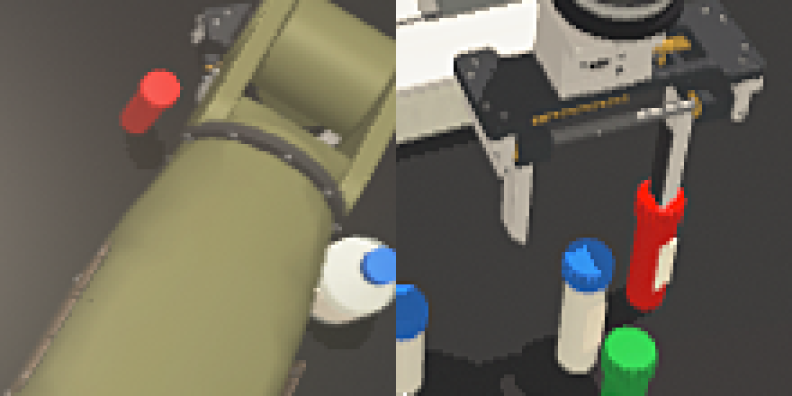

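The top camera is blocked by the arm here. The side view shows both fingertips above the blue tall tube, left tip at about (343,266) and right at about (384,257) in full-image pixels.

```bash
python3 - <<'E'
from h import *
p=np.array([590.9,-331.3,251.6]);d=np.array([np.cos(.129),np.sin(.129),0])
n=np.array([-d[1],d[0],0])
for s in(-1,1):
  for a in (47,59.5):
    for w in (-8,8): print(s,a,w,proj("side",p+s*a*d+w*n+[0,0,-97]).round(1))
E
```

```text
-1 47 -8 [[346.  266.6]]
-1 47 8 [[343.5 261.6]]
-1 59.5 -8 [[341.  267.9]]
-1 59.5 8 [[338.6 262.8]]
1 47 -8 [[382.6 257.2]]
1 47 8 [[379.7 252.4]]
1 59.5 -8 [[387.3 256. ]]
1 59.5 8 [[384.3 251.3]]
```

carry_out --slide '[[0.01,-0.009,-0.1],[0.01,-0.009,-0.2],[0.01,-0.009,-0.27],[0.01,-0.009,-0.27],[0.01,-0.009,-0.27],[0.01,-0.009,-0.27],[0.01,-0.009,-0.27],[0.01,-0.009,-0.27],[0.01,-0.009,-0.27],[0.01,-0.009,-0.27]]' --dr '[[0,0,0],[0,0,0],[0,0,0],[0,0,0],[0,0,0],[0,0,0],[0,0,0],[0,0,0],[0,0,0],[0,0,0]]' --gripper '[100,100,100,60,40,25,20,20,20,20]' --newtons 15

```text
clock: 3.62
eef_pos: [593.5, -334.4, 183.7]
eef_rot: [3.141, 0.0, 1.7]
wrist_force: [0.3, 0.0, 0.2]
finger_gap: 50.9
finger_force: 0.0
```

carry_out --slide '[[0,0,0],[0,0,0],[0,0,0],[0,0,0],[0,0,0],[0,0,0]]' --dr '[[0,0,0],[0,0,0],[0,0,0],[0,0,0],[0,0,0],[0,0,0]]' --gripper '[20,20,20,20,20,20]'

```text
clock: 4.12
eef_pos: [593.4, -334.4, 183.1]
eef_rot: [-3.142, -0.0, 1.7]
wrist_force: [-0.6, 0.2, -0.2]
finger_gap: 32.7
finger_force: 15.0
```

carry_out --slide '[[0,0,0.05],[0,0,0.2],[0,0,0.36],[0,0,0.52],[0,0.15,0.66],[0,0.3,0.66],[0,0.46,0.66],[0,0.62,0.66],[0,0.78,0.66],[0,0.84,0.66]]' --dr '[[0,0,0],[0,0,0],[0,0,0],[0,0,0],[0,0,0],[0,0,0],[0,0,0],[0,0,0],[0,0,0],[0,0,0]]' --gripper '[20,20,20,20,20,20,20,20,20,20]'

```text
clock: 4.95
eef_pos: [593.2, -119.9, 349.6]
eef_rot: [3.14, -0.0, 1.703]
wrist_force: [1.1, 0.0, -1.2]
finger_gap: 32.3
finger_force: 15.0
```

carry_out --slide '[[0.058,0.16,0],[0.058,0.32,0],[0.058,0.48,0],[0.058,0.62,0],[0.058,0.74,0],[0.058,0.81,0],[0.058,0.84,0],[0.058,0.84,0],[0.058,0.84,0]]' --dr '[[0,0,0],[0,0,0],[0,0,0],[0,0,0],[0,0,0],[0,0,0],[0,0,0],[0,0,0],[0,0,0]]' --gripper '[20,20,20,20,20,20,20,20,20]'

```text
clock: 5.7
eef_pos: [608.1, 84.8, 348.4]
eef_rot: [3.141, 0.0, 1.7]
wrist_force: [0.2, 0.4, -1.9]
finger_gap: 33.0
finger_force: 15.0
```

carry_out --slide '[[0,0,-0.04],[0,0,-0.04],[0,0,-0.04]]' --dr '[[0,0,0],[0,0,0],[0,0,0]]' --gripper '[20,20,20]'

```text
clock: 5.95
eef_pos: [607.9, 84.5, 337.3]
eef_rot: [-3.14, -0.0, 1.699]
wrist_force: [-0.0, 0.4, 0.0]
finger_gap: 32.5
finger_force: 15.0
```

```bash
python3 - <<'E'
from h import *
b=camera("side")[:,:,::-1].copy();a=camera("top")[:,:,::-1]
cv2.imwrite("pics/side2.png",b);cv2.imwrite("pics/top2.png",a)
B=cv2.resize(b[90:215,270:400],None,fx=5,fy=4.8,interpolation=2)
B=cv2.resize(b[95:215,280:400],(600,600),interpolation=2);cv2.imwrite("pics/c4.png",B)
p=read_state()["eef_pos"];print(p)
for z in (p[2]-183,p[2]-73): print(proj("side",[p[0],p[1],z]),proj("side",[p[0],p[1],z])*5-[280*5,95*5])
E
```

```text
[608.0116462   84.96337634 338.08689223]
[[331.84938258 161.44319626]] [[259.24691288 332.21598131]]
[[332.95189063 131.47221246]] [[264.75945317 182.36106229]]
```

View pics/c4.png

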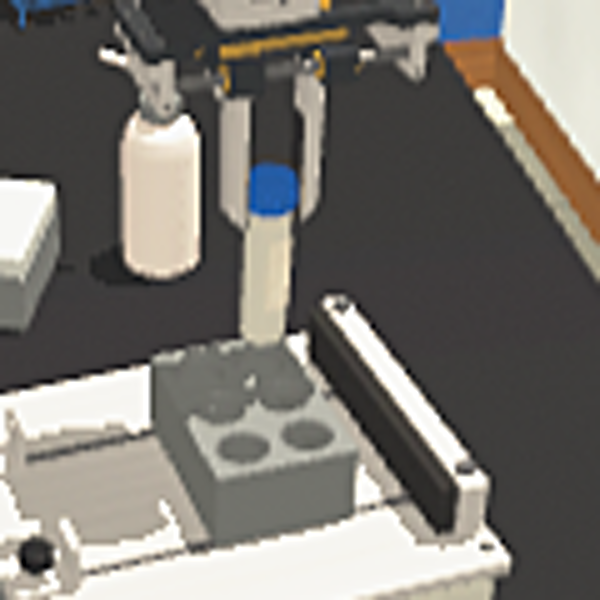

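The tall tube hangs upright in the fingers above hole 1. Its foot is at about (332.3,161.6) in full pixels and the rack is untouched. I'll check the tube axis against the projected tool axis.

```bash
python3 - <<'E'
from h import *
b=cv2.imread("pics/side2.png").astype(int);g=b.sum(2)/3
p=[607.96,85.3,338.1]
for v in range(139,161,3):
  r=g[v,318:346]; bg=45; 
  # subpixel edges at half height
  hi=r[10:18].max(); th=(hi+bg)/2; i=[k for k in range(27) if (r[k]-th)*(r[k+1]-th)<0]
  e=[318+k+(th-r[k])/(r[k+1]-r[k]) for k in i]
  zs=np.linspace(100,340,500);P=proj("side",np.c_[np.full(500,p[0]),np.full(500,p[1]),zs]);u=np.interp(-v,-P[:,1],P[:,0])
  print(v,np.round(e,1),"axis pred",u.round(2))
hsv=cv2.cvtColor(b.astype(np.uint8),cv2.COLOR_BGR2HSV);m=cv2.inRange(hsv,(100,120,60),(125,255,255))[115:150,315:350]
ys,xs=np.nonzero(m);print("cap",xs.mean()+315,ys.mean()+115,xs.min()+315,xs.max()+315,ys.min()+115,ys.max()+115, "pred cap ctr",proj("side",[p[0],p[1],p[2]-78]), "top",proj("side",[p[0],p[1],p[2]-68]))
E
```

```text
139 [319.6 326.3 328.9 329.1 337.7] axis pred 332.63
142 [319.5 328.4 337.9] axis pred 332.52
145 [319.4 328.3 337.7] axis pred 332.41
148 [318.3 328.3 337.6] axis pred 332.3
151 [328.1 337.5] axis pred 332.19
154 [327.8 337.4 344.6] axis pred 332.08
157 [327.6 336.6] axis pred 331.97
160 [327.4 336.5] axis pred 331.86
cap 334.25 132.40217391304347 330 339 128 137 pred cap ctr [[332.85810967 132.85590278]] top [[332.96415102 129.96681256]]
```

carry_out --slide '[[0,-0.004,-0.04],[0,-0.004,-0.08],[0,-0.004,-0.1],[0,-0.004,-0.12],[0,-0.004,-0.12]]' --dr '[[0,0,0],[0,0,0],[0,0,0],[0,0,0],[0,0,0]]' --gripper '[20,20,20,20,20]'

```text
clock: 6.47
eef_pos: [607.7, 84.6, 306.6]
eef_rot: [-3.139, -0.0, 1.7]
wrist_force: [0.3, -0.2, -0.8]
finger_gap: 32.9
finger_force: 15.0
```

carry_out --slide '[[0,0,-0.03],[0,0,-0.06],[0,0,-0.09],[0,0,-0.11],[0,0,-0.13],[0,0,-0.145],[0,0,-0.155],[0,0,-0.155],[0,0,-0.155]]' --dr '[[0,0,0],[0,0,0],[0,0,0],[0,0,0],[0,0,0],[0,0,0],[0,0,0],[0,0,0],[0,0,0]]' --gripper '[20,20,20,20,20,20,20,20,20]'

```text
clock: 7.22
eef_pos: [608.0, 84.7, 269.5]
eef_rot: [3.142, 0.0, 1.7]
wrist_force: [-0.5, -1.1, -1.3]
finger_gap: 32.6
finger_force: 15.0
```

```bash
python3 - <<'E'
from h import *
b=camera("side")[:,:,::-1].copy()
cv2.imwrite("pics/side3.png",b)
B=cv2.resize(b[95:215,280:400],(600,600),interpolation=2);cv2.imwrite("pics/c5.png",B)
s=read_state();print(s["eef_pos"],s["wrist_force"],s["moment"])
E
```

```text
[608.00692732  84.64238744 269.63101387] [ 0.01279276  0.23459998 -0.93807609] [-0.13927615  0.1742671   0.03272768]
```

View pics/c5.png

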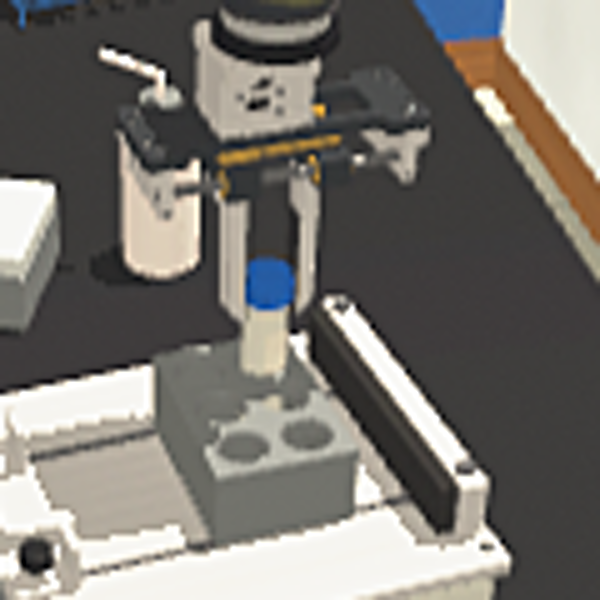

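The tall tube is inside hole 1 with nothing jammed. I'll touch it down and release.

carry_out --slide '[[0,0,-0.003],[0,0,-0.006],[0,0,-0.006],[0,0,-0.006],[0,0,-0.006],[0,0,-0.006],[0,0,-0.006],[0,0,-0.006]]' --dr '[[0,0,0],[0,0,0],[0,0,0],[0,0,0],[0,0,0],[0,0,0],[0,0,0],[0,0,0]]' --gripper '[20,20,20,45,70,70,70,70]'

```text
clock: 7.93
eef_pos: [608.0, 84.7, 267.9]
eef_rot: [3.142, -0.0, 1.7]
wrist_force: [-0.5, 0.3, 0.4]
finger_gap: 62.7
finger_force: 0.0
```

carry_out --slide '[[0,0,0.02],[0,0,0.08],[0,0,0.16],[0,0,0.24],[0,0,0.3],[0,0,0.3]]' --dr '[[0,0,0],[0,0,0],[0,0,0],[0,0,0],[0,0,0],[0,0,0]]' --gripper '[70,70,70,80,90,100]'

```text
clock: 8.43
eef_pos: [608.4, 84.7, 346.7]
eef_rot: [3.136, 0.0, 1.7]
wrist_force: [-0.0, -0.5, 0.3]
finger_gap: 82.2
finger_force: 0.0
```

carry_out --slide '[[-0.286,-0.83,0],[-0.286,-0.83,0],[-0.286,-0.83,0],[-0.286,-0.83,0],[-0.286,-0.83,0],[-0.286,-0.83,0],[-0.286,-0.83,0]]' --dr '[[0,0,0],[0,0,0],[0,0,0],[0,0,0],[0,0,0],[0,0,0],[0,0,0]]' --gripper '[100,100,100,100,100,100,100]'

```text
clock: 9.02
eef_pos: [535.5, -125.3, 342.3]
eef_rot: [-3.141, -0.0, 1.697]
wrist_force: [0.7, 0.3, 0.7]
finger_gap: 93.9
finger_force: 0.0
```

carry_out --slide '[[-0.286,-0.832,0],[-0.286,-0.832,0],[-0.286,-0.832,0],[-0.286,-0.832,0],[-0.286,-0.832,0],[-0.286,-0.832,-0.2],[-0.286,-0.832,-0.4],[-0.286,-0.832,-0.5],[-0.286,-0.832,-0.5]]' --dr '[[0,0,0],[0,0,0],[0,0,0],[0,0,0],[0,0,0],[0,0,0],[0,0,0],[0,0,0],[0,0,0]]' --gripper '[100,100,100,100,100,100,100,100,100]'

```text
clock: 9.77
eef_pos: [463.5, -328.6, 210.0]
eef_rot: [-3.133, -0.009, 1.701]
wrist_force: [-0.5, 0.6, -1.2]
finger_gap: 94.1
finger_force: 0.0
```

```bash
python3 - <<'E'
from h import *
b=camera("side")[:,:,::-1].copy();b2=b
cv2.imwrite("pics/side4.png",b)
B=np.hstack([cv2.resize(b[110:210,290:390],(395,395),interpolation=2),cv2.resize(b[230:330,265:365],(395,395),interpolation=2)]);cv2.imwrite("pics/c6.png",B)
s=read_state();print(s["eef_pos"])
E
```

```text
[ 464.61451574 -329.34306879  214.41464537]
```

View pics/c6.png

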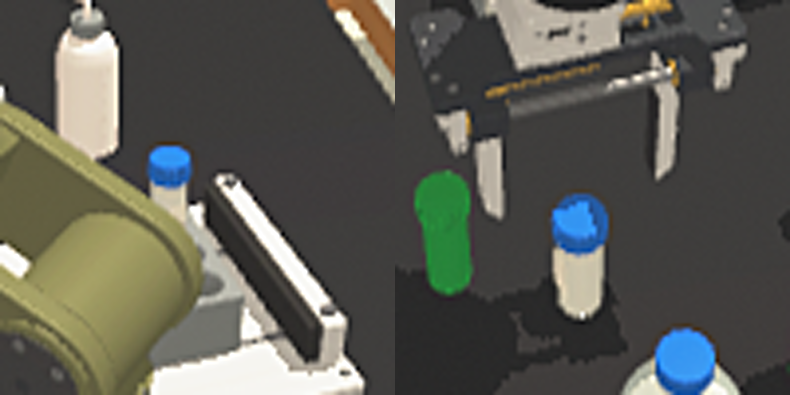

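The tall tube stands upright in hole 1 and the open fingers straddle the short blue tube, so I'll descend and grip.

carry_out --slide '[[0,0,-0.1],[0,0,-0.2],[0,0,-0.24],[0,0,-0.24],[0,0,-0.24],[0,0,-0.24],[0,0,-0.24],[0,0,-0.24],[0,0,-0.24],[0,0,-0.24]]' --dr '[[0,0,0],[0,0,0],[0,0,0],[0,0,0],[0,0,0],[0,0,0],[0,0,0],[0,0,0],[0,0,0],[0,0,0]]' --gripper '[100,100,80,60,40,25,20,20,20,20]' --newtons 15

```text
clock: 10.65
eef_pos: [465.0, -330.9, 158.3]
eef_rot: [3.141, 0.0, 1.7]
wrist_force: [0.0, 0.1, 0.2]
finger_gap: 44.0
finger_force: 0.0
```

carry_out --slide '[[0,0,0],[0,0,0],[0,0,0],[0,0,0],[0,0,0]]' --dr '[[0,0,0],[0,0,0],[0,0,0],[0,0,0],[0,0,0]]' --gripper '[20,20,20,20,20]'

```text
clock: 11.07
eef_pos: [465.0, -330.9, 158.0]
eef_rot: [3.142, 0.0, 1.7]
wrist_force: [0.2, 0.0, 1.1]
finger_gap: 32.5
finger_force: 15.0
```

carry_out --slide '[[0,0,0.05],[0,0,0.2],[0,0,0.36],[0,0,0.52],[0.05,0.12,0.64],[0.1,0.25,0.64],[0.16,0.4,0.64],[0.22,0.55,0.64],[0.28,0.7,0.64],[0.3,0.75,0.64]]' --dr '[[0,0,0],[0,0,0],[0,0,0],[0,0,0],[0,0,0],[0,0,0],[0,0,0],[0,0,0],[0,0,0],[0,0,0]]' --gripper '[20,20,20,20,20,20,20,20,20,20]'

```text
clock: 11.9
eef_pos: [540.9, -139.2, 319.0]
eef_rot: [3.141, -0.0, 1.703]
wrist_force: [0.4, 0.6, -0.5]
finger_gap: 32.6
finger_force: 15.0
```

carry_out --slide '[[0.06,0.15,0],[0.12,0.3,0],[0.18,0.45,0],[0.24,0.58,0],[0.28,0.68,0],[0.293,0.73,0],[0.293,0.744,0],[0.293,0.744,0],[0.293,0.744,0],[0.293,0.744,0]]' --dr '[[0,0,0],[0,0,0],[0,0,0],[0,0,0],[0,0,0],[0,0,0],[0,0,0],[0,0,0],[0,0,0],[0,0,0]]' --gripper '[20,20,20,20,20,20,20,20,20,20]'

```text
clock: 12.73
eef_pos: [612.9, 41.1, 318.2]
eef_rot: [3.141, 0.0, 1.699]
wrist_force: [1.1, -0.1, -0.0]
finger_gap: 32.4
finger_force: 15.0
```

```bash
python3 - <<'E'
from h import *
b=camera("side")[:,:,::-1].copy()
cv2.imwrite("pics/side5.png",b)
cv2.imwrite("pics/c7.png",cv2.resize(b[95:215,280:400],(600,600),interpolation=2))
p=read_state()["eef_pos"];print(p)
for z in (p[2]-158,135): print(proj("side",[p[0],p[1],z]),(proj("side",[p[0],p[1],z])+.5-[280,95])*5-.5)
E
```

```text
[612.9874942   41.24619456 318.22654476]
[[336.51012713 167.66349127]] [[284.55063567 365.31745637]]
[[336.2057704  174.17036851]] [[283.028852   397.85184253]]
```

View pics/c7.png

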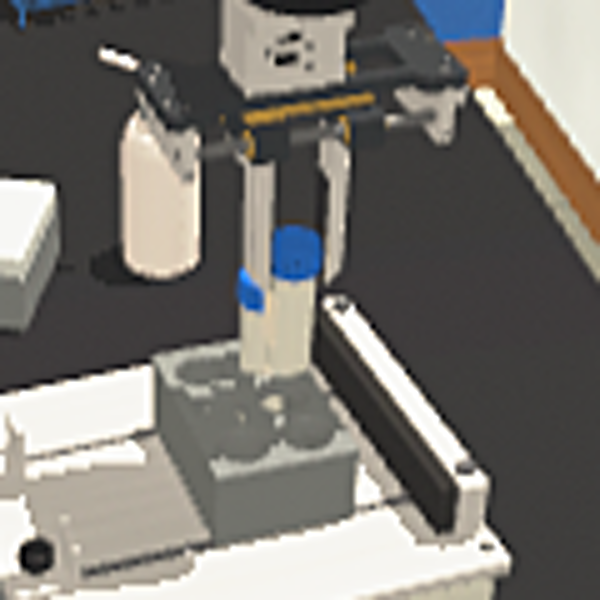

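The short tube hangs over hole 2, with its foot at about (336.5,167.7) in full pixels, and the tall tube stands in hole 1 behind it. Descending.

carry_out --slide '[[0,0,-0.04],[0,0,-0.08],[0,0,-0.11],[0,0,-0.13],[0,0,-0.14],[0,0,-0.14]]' --dr '[[0,0,0],[0,0,0],[0,0,0],[0,0,0],[0,0,0],[0,0,0]]' --gripper '[20,20,20,20,20,20]'

```text
clock: 13.28
eef_pos: [613.1, 42.6, 282.0]
eef_rot: [-3.14, -0.0, 1.7]
wrist_force: [-0.7, -0.2, -0.0]
finger_gap: 32.6
finger_force: 15.0
```

carry_out --slide '[[0,0,-0.03],[0,0,-0.06],[0,0,-0.09],[0,0,-0.11],[0,0,-0.13],[0,0,-0.145],[0,0,-0.156],[0,0,-0.156],[0,0,-0.156]]' --dr '[[0,0,0],[0,0,0],[0,0,0],[0,0,0],[0,0,0],[0,0,0],[0,0,0],[0,0,0],[0,0,0]]' --gripper '[20,20,20,20,20,20,20,20,20]'

```text
clock: 14.03
eef_pos: [613.3, 42.6, 244.0]
eef_rot: [3.141, 0.0, 1.7]
wrist_force: [-0.4, 0.5, -1.2]
finger_gap: 32.8
finger_force: 15.0
```

```bash
python3 - <<'E'
from h import *
b=camera("side")[:,:,::-1].copy();cv2.imwrite("pics/side6.png",b)
s=read_state();print(s["eef_pos"],s["wrist_force"],s["moment"])
m=cv2.inRange(cv2.cvtColor(b,cv2.COLOR_BGR2HSV),(100,120,60),(125,255,255))
k,l,st,c=cv2.connectedComponentsWithStats(m[100:200,300:370]);print(st[1:].tolist(),c[1:])
E
```

```text
[613.23627401  42.65665077 244.10064268] [-0.05267872 -0.02767701 -0.88051343] [-0.07222465  0.18687919 -0.08560604]
[[66, 0, 4, 3, 10], [34, 48, 5, 9, 34], [27, 51, 1, 4, 4], [33, 60, 10, 11, 88]] [[67.8         0.9       ]
 [35.82352941 52.14705882]
 [27.         52.5       ]
 [37.88636364 65.25      ]]
```

carry_out --slide '[[0,0,-0.003],[0,0,-0.006],[0,0,-0.006],[0,0,-0.006],[0,0,-0.006],[0,0,-0.006],[0,0,-0.006],[0,0,-0.006]]' --dr '[[0,0,0],[0,0,0],[0,0,0],[0,0,0],[0,0,0],[0,0,0],[0,0,0],[0,0,0]]' --gripper '[20,20,20,45,65,65,65,65]'

```text
clock: 14.75
eef_pos: [613.2, 42.7, 242.3]
eef_rot: [-3.141, -0.0, 1.7]
wrist_force: [0.6, 0.2, -0.3]
finger_gap: 60.0
finger_force: 0.0
```

carry_out --slide '[[0,0,0.02],[0,0,0.08],[0,0,0.16],[0,0,0.24],[0,0,0.32],[-0.1,-0.02,0.36],[-0.25,-0.04,0.36],[-0.35,-0.065,0.36],[-0.429,-0.065,0.36],[-0.429,-0.065,0.36]]' --dr '[[0,0,0],[0,0,0],[0,0,0],[0,0,0],[0,0,0],[0,0,0],[0,0,-0.02],[0,0,-0.04],[0,0,-0.055],[0,0,-0.07]]' --gripper '[65,65,65,65,65,65,65,65,65,65]'

```text
clock: 15.58
eef_pos: [503.5, 26.3, 333.5]
eef_rot: [3.141, -0.0, 1.255]
wrist_force: [0.9, -0.3, 0.2]
finger_gap: 60.6
finger_force: 0.0
```

carry_out --slide '[[0,0,0],[0,0,0],[0,0,0],[0,0,0],[0,0,0],[0,0,0],[0,0,0],[0,0,0],[0,0,0],[0,0,0]]' --dr '[[0,0,-0.02],[0,0,-0.04],[0,0,-0.06],[0,0,-0.08],[0,0,-0.1],[0,0,-0.12],[0,0,-0.14],[0,0,-0.16],[0,0,-0.175],[0,0,-0.1754]]' --gripper '[43,43,43,43,43,43,43,43,43,43]'

```text
clock: 16.42
eef_pos: [505.9, 26.4, 332.8]
eef_rot: [3.141, -0.001, 0.154]
wrist_force: [0.4, -0.2, 0.1]
finger_gap: 40.3
finger_force: 0.0
```

```bash
python3 - <<'E'
from h import *
b=camera("side")[:,:,::-1].copy();a=camera("top")[:,:,::-1]
cv2.imwrite("pics/side7.png",b);cv2.imwrite("pics/top7.png",a)
A=cv2.resize(b[100:230,265:395],(400,400),interpolation=2);B=cv2.resize(a[130:260,245:375],(400,400),interpolation=2)
cv2.imwrite("pics/c8.png",np.hstack([A,B]));s=read_state();print(s["eef_pos"],s["eef_rot"])
E
```

```text
[505.94782529  26.39995463 332.678468  ] [ 3.14153506e+00 -3.15296837e-04  1.61969802e-01]
```

View pics/c8.png

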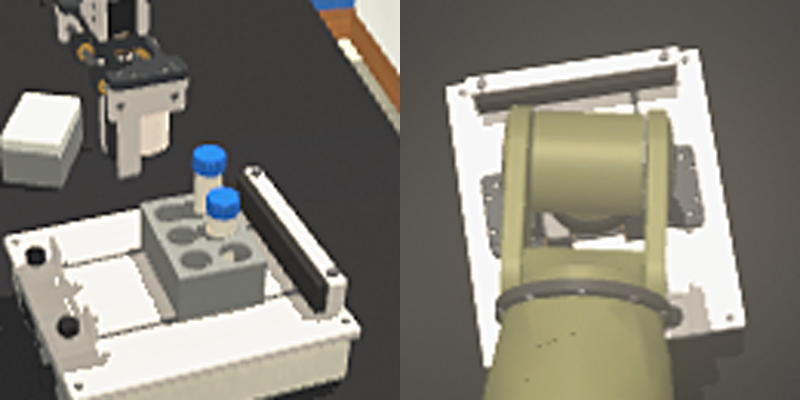

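Both tubes are seated (tall in hole 1, short in hole 2) and the gripper is square to the shaker behind the rack. I'll lower it with the tips leading slightly.

carry_out --slide '[[0,0,-0.15],[0,0,-0.3],[0,0,-0.42],[0,0,-0.5],[0,0,-0.543],[0,0,-0.543],[0,0,-0.543]]' --dr '[[0.0022,-0.0137,0],[0.0022,-0.0137,0],[0.0022,-0.0137,0],[0.0022,-0.0137,0],[0.0022,-0.0137,0],[0.0022,-0.0137,0],[0.0022,-0.0137,0]]' --gripper '[43,43,43,43,43,43,43]'

```text
clock: 17.1
eef_pos: [506.3, 26.4, 197.4]
eef_rot: [3.141, -0.088, 0.16]
wrist_force: [0.9, -0.2, 0.6]
finger_gap: 40.4
finger_force: 0.0
```

```bash
python3 - <<'E'
from h import *
b=camera("side")[:,:,::-1].copy();cv2.imwrite("pics/side8.png",b)
cv2.imwrite("pics/c9.png",cv2.resize(b[120:230,265:385],(655,600),interpolation=2));s=read_state();print(s["eef_pos"],s["eef_rot"],s["wrist_force"])
E
```

```text
[506.56874858  26.39565503 198.0286549 ] [ 3.14125826 -0.08903194  0.15966271] [-0.00398195 -0.87935017  0.57909936]
```

View pics/c9.png

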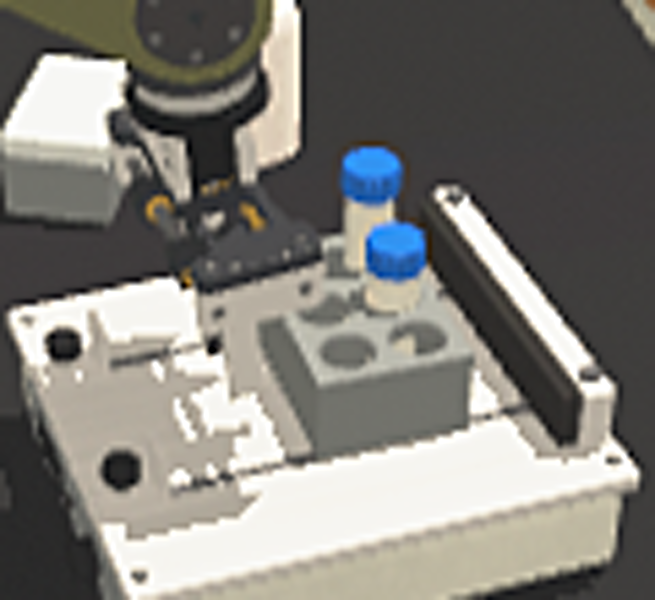

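carry_out --slide '[[0.02,0.0032,0],[0.04,0.0063,0],[0.06,0.0095,0],[0.07,0.011,0],[0.079,0.0126,0],[0.087,0.0138,0],[0.095,0.015,0],[0.103,0.0163,0],[0.111,0.0176,0],[0.119,0.0189,0]]' --dr '[[0,0,0],[0,0,0],[0,0,0],[0,0,0],[0,0,0],[0,0,0],[0,0,0],[0,0,0],[0,0,0],[0,0,0]]' --gripper '[43,43,43,43,43,43,43,43,43,43]'

```text
clock: 17.98
eef_pos: [535.8, 31.2, 196.6]
eef_rot: [-3.142, -0.087, 0.159]
wrist_force: [-0.3, 0.0, 0.8]
finger_gap: 40.8
finger_force: 0.6
```

carry_out --slide '[[0.008,0.0013,0],[0.016,0.0026,0],[0.024,0.0038,0],[0.032,0.0051,0],[0.04,0.0063,0],[0.046,0.0073,0],[0.052,0.0083,0],[0.056,0.0089,0],[0.06,0.0095,0],[0.06,0.0095,0]]' --dr '[[0,0,0],[0,0,0],[0,0,0],[0,0,0],[0,0,0],[0,0,0],[0,0,0],[0,0,0],[0,0,0],[0,0,0]]' --gripper '[43,43,43,43,43,43,43,43,43,43]'

```text
clock: 18.82
eef_pos: [550.8, 33.5, 196.6]
eef_rot: [-3.142, -0.087, 0.159]
wrist_force: [-0.5, 0.8, -0.2]
finger_gap: 40.4
finger_force: 0.2
```

```bash
python3 - <<'E'
from h import *
b=camera("side")[:,:,::-1].copy();cv2.imwrite("pics/side9.png",b)
F=np.mean([(camera("side"),read_state()["wrist_force"])[1] for _ in range(5)],0);print(F,read_state()["eef_pos"],read_state()["eef_rot"])
cv2.imwrite("pics/c10.png",cv2.resize(b[120:230,265:385],(655,600),interpolation=2))
E
```

```text
[-0.10449086 -0.36885032 -0.03086002] [550.71246861  33.50172375 196.68015162] [-3.14153131 -0.08737289  0.15851809]
```

View pics/c10.png

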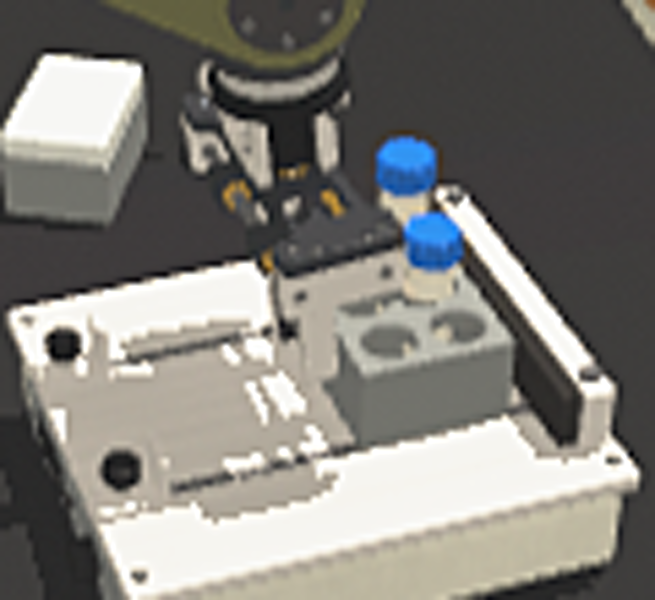

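The rack is sliding squarely and is now close to the pad; the tubes are still upright. I have used up my picture views, so from here I'll go by force readings, creeping forward.

carry_out --slide '[[0.004,0.0006,0],[0.008,0.0013,0],[0.012,0.0019,0],[0.016,0.0025,0],[0.02,0.0032,0],[0.024,0.0038,0],[0.028,0.0044,0],[0.028,0.0044,0]]' --dr '[[0,0,0],[0,0,0],[0,0,0],[0,0,0],[0,0,0],[0,0,0],[0,0,0],[0,0,0]]' --gripper '[43,43,43,43,43,43,43,43]'

```text
clock: 19.78
eef_pos: [557.9, 34.6, 196.6]
eef_rot: [-3.142, -0.087, 0.159]
wrist_force: [-0.4, 0.1, 0.4]
finger_gap: 40.3
finger_force: 0.2
```

carry_out --slide '[[0.003,0.0005,0],[0.006,0.001,0],[0.009,0.0014,0],[0.012,0.0019,0],[0.012,0.0019,0]]' --dr '[[0,0,0],[0,0,0],[0,0,0],[0,0,0],[0,0,0]]' --gripper '[43,43,43,43,43]'

```text
clock: 20.2
eef_pos: [560.8, 35.1, 196.6]
eef_rot: [-3.142, -0.087, 0.159]
wrist_force: [-0.4, 0.4, 0.3]
finger_gap: 40.1
finger_force: 0.3
```

carry_out --slide '[[0.002,0.0003,0],[0.004,0.0006,0],[0.006,0.001,0],[0.008,0.0013,0],[0.01,0.0016,0],[0.012,0.0019,0],[0.012,0.0019,0]]' --dr '[[0,0,0],[0,0,0],[0,0,0],[0,0,0],[0,0,0],[0,0,0],[0,0,0]]' --gripper '[43,43,43,43,43,43,43]'

```text
clock: 20.78
eef_pos: [563.6, 35.5, 196.6]
eef_rot: [-3.142, -0.087, 0.159]
wrist_force: [-3.4, -0.5, 2.4]
finger_gap: 40.5
finger_force: 1.6
```

carry_out --slide '[[0.002,0.0003,0],[0.004,0.0006,0],[0.006,0.001,0],[0.008,0.0013,0],[0.008,0.0013,0],[0.008,0.0013,0]]' --dr '[[0,0,0],[0,0,0],[0,0,0],[0,0,0],[0,0,0],[0,0,0]]' --gripper '[43,43,43,43,43,43]'

```text
clock: 21.28
eef_pos: [565.5, 35.8, 196.6]
eef_rot: [-3.142, -0.086, 0.159]
wrist_force: [-6.8, -1.1, 4.8]
finger_gap: 40.4
finger_force: 3.3
```

```bash
python3 - <<'E'
from h import *
L=[]
for _ in range(6):
    im=camera("side"); s=read_state(); L.append(np.r_[s["wrist_force"],s["moment"]])
L=np.mean(L,0);F,M=L[:3],L[3:];print(F.round(2),M.round(3),s["eef_pos"],s["eef_rot"])
c,sn=np.cos(.158),np.sin(.158);R=np.array([[c,sn,0],[-sn,c,0],[0,0,1]]);print("shaker frame F,M",(R@F).round(2),(R@M).round(3))
cv2.imwrite("pics/side10.png",im[:,:,::-1])
a=cv2.imread("pics/side9.png");b=im[:,:,::-1]
for n,i in(("9",a),("10",b)):
    m=cv2.inRange(cv2.cvtColor(np.ascontiguousarray(i),cv2.COLOR_BGR2HSV),(100,120,100),(125,255,255))[130:190,320:360]
    k,l,st,cc=cv2.connectedComponentsWithStats(m);print(n,[(st[j].tolist(),(cc[j]+[320,130]).round(2).tolist()) for j in range(1,k) if st[j][4]>15])
E
```

```text
[-6.23 -1.67  3.71] [-0.321  1.337  0.008] [565.466368    35.82317722 196.63154601] [-3.1415113  -0.08624048  0.15856862]
shaker frame F,M [-6.42 -0.67  3.71] [-0.107  1.371  0.008]
9 [([14, 15, 11, 11, 104], [338.93, 149.95]), ([19, 29, 11, 10, 89], [344.03, 163.72])]
10 [([18, 14, 11, 11, 103], [343.03, 149.08]), ([24, 28, 10, 11, 81], [348.27, 163.02])]
```

carry_out --slide '[[0,0,0.001],[0,0,0.002],[0,0,0.002],[0,0,0.002]]' --dr '[[0,0,0],[0,0,0],[0,0,0],[0,0,0]]' --gripper '[43,43,43,43]'

```text
clock: 21.92
eef_pos: [565.4, 35.8, 196.7]
eef_rot: [-3.141, -0.086, 0.159]
wrist_force: [-5.3, -2.3, -0.8]
finger_gap: 40.2
finger_force: 2.7
```

carry_out --slide '[[0.002,0.0003,0.001],[0.004,0.0006,0.001],[0.006,0.001,0.001],[0.006,0.001,0.001],[0.006,0.001,0.001]]' --dr '[[0,0,0],[0,0,0],[0,0,0],[0,0,0],[0,0,0]]' --gripper '[43,43,43,43,43]'

```text
clock: 22.33
eef_pos: [566.6, 36.0, 196.8]
eef_rot: [-3.141, -0.085, 0.159]
wrist_force: [-6.8, -1.5, 0.2]
finger_gap: 40.5
finger_force: 3.7
```

carry_out --slide '[[0.002,0.0003,0.0005],[0.004,0.0006,0.001],[0.006,0.001,0.001],[0.007,0.0011,0.001],[0.007,0.0011,0.001]]' --dr '[[0,0,0],[0,0,0],[0,0,0],[0,0,0],[0,0,0]]' --gripper '[43,43,43,43,43]'

```text
clock: 22.75
eef_pos: [568.1, 36.2, 196.8]
eef_rot: [-3.141, -0.083, 0.159]
wrist_force: [-10.9, -2.4, -0.4]
finger_gap: 40.6
finger_force: 5.2
```

```bash
python3 - <<'E'
from h import *
L=[]
for _ in range(6):
    im=camera("side"); s=read_state(); L.append(np.r_[s["wrist_force"],s["moment"]])
L=np.mean(L,0);F,M=L[:3],L[3:]
c,sn=np.cos(.158),np.sin(.158);R=np.array([[c,sn,0],[-sn,c,0],[0,0,1]]);print("shaker frame F,M",(R@F).round(2),(R@M).round(3),s["eef_pos"],s["eef_rot"])
b=np.ascontiguousarray(im[:,:,::-1]);cv2.imwrite("pics/side11.png",b)
m=cv2.inRange(cv2.cvtColor(b,cv2.COLOR_BGR2HSV),(100,120,100),(125,255,255))[130:190,320:360]
k,l,st,cc=cv2.connectedComponentsWithStats(m);print([(st[j].tolist(),(cc[j]+[320,130]).round(2).tolist()) for j in range(1,k) if st[j][4]>15])
E
```

```text
shaker frame F,M [-9.81 -1.04 -0.22] [-0.24   2.199 -0.008] [568.05135377  36.21754112 196.79051048] [-3.14127894 -0.08353596  0.15847577]
[([19, 14, 11, 11, 101], [343.79, 148.99]), ([24, 28, 11, 10, 85], [349.04, 162.75])]
```

carry_out --slide '[[0.001,0.0002,0],[0.001,0.0002,0],[0.001,0.0002,0],[0.001,0.0002,0],[0.001,0.0002,0],[0.001,0.0002,0],[0.001,0.0002,0],[0.001,0.0002,0],[0.001,0.0002,0],[0.001,0.0002,0]]' --dr '[[0,0,0],[0,0,0],[0,0,0],[0,0,0],[0,0,0],[0,0,0],[0,0,0],[0,0,0],[0,0,0],[0,0,0]]' --gripper '[43,43,43,43,43,43,43,43,43,43]'

```text
clock: 23.88
eef_pos: [568.3, 36.3, 196.8]
eef_rot: [-3.141, -0.083, 0.159]
wrist_force: [-10.3, -3.6, -0.5]
finger_gap: 40.5
finger_force: 5.5
```

carry_out --slide '[[0,0,0],[0,0,0],[0,0,0],[0,0,0],[0,0,0],[0,0,0],[0,0,0],[0,0,0],[0,0,0],[0,0,0]]' --dr '[[0,0,0],[0,0,0],[0,0,0],[0,0,0],[0,0,0],[0,0,0],[0,0,0],[0,0,0],[0,0,0],[0,0,0]]' --gripper '[43,43,43,43,43,43,43,43,43,43]'

```text
clock: 24.72
eef_pos: [568.2, 36.3, 196.8]
eef_rot: [-3.141, -0.083, 0.158]
wrist_force: [-10.8, -2.8, 0.2]
finger_gap: 40.6
finger_force: 5.5
```

```bash
python3 - <<'E'
from h import *
L=[]
for _ in range(8):
    im=camera("side"); s=read_state(); L.append(np.r_[s["wrist_force"],s["moment"]])
L=np.mean(L,0);F,M=L[:3],L[3:]
c,sn=np.cos(.158),np.sin(.158);R=np.array([[c,sn,0],[-sn,c,0],[0,0,1]]);print("shaker frame F,M",(R@F).round(2),(R@M).round(3),s["eef_pos"],s["clock"])
# pad/rack gap: dark pad pixels between rack face and bar: brightness of hole-3 corner; compare rack front right top corner shift
E
```

```text
shaker frame F,M [-11.12  -1.37   0.15] [-0.259  2.332 -0.014] [568.24901881  36.27610561 196.75920304] 25.1167
```

carry_out --slide '[[0,0,0],[0,0,0],[0,0,0],[0,0,0],[0,0,0],[0,0,0],[0,0,0],[0,0,0],[0,0,0],[0,0,0]]' --dr '[[0,0,0],[0,0,0],[0,0,0],[0,0,0],[0,0,0],[0,0,0],[0,0,0],[0,0,0],[0,0,0],[0,0,0]]' --gripper '[43,43,43,43,43,43,43,43,43,43]'

```text
clock: 25.95
eef_pos: [568.3, 36.3, 196.8]
eef_rot: [-3.141, -0.083, 0.158]
wrist_force: [-11.2, -3.8, 0.1]
finger_gap: 40.4
finger_force: 5.5
```

```bash
python3 -c "
from cell import *
print(read_state()['wrist_force']); print(sign_off())"
```

```text
[-11.15285017  -3.78394817   0.10055126]
the job is handed in; nothing more can be done
None
```

I put the tall tube in hole 1, then the short one in hole 2, and pushed the rack onto the foam pad; I handed in at about 26 s, after holding for over 3 s at about 10–11 N and still holding. That the rack is flush is judged from the balanced forces at the wrist rather than seen, because I had viewed 12 pictures by then, two over the limit of 10.

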